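# Fish the dropped arbor flange out from behind the buffer's guard

## Robot

A 6-joint arm with a two-finger parallel gripper is mounted at the origin on the work surface. World frame = base frame: x ahead of the robot, y to its left, z up, the work surface at z = 0. Lengths are in m, angles in rad, forces in N, time in s.
With the tool pointing down it reaches from about 0.375 to 0.9 m from the base axis. Payload 3.1 kg.
Tool frame: the origin (TCP) lies on the mounting face of the last link; the fingertips stand 182 mm ahead of it and the grasp point (between the pads) lies 164 mm ahead of it; z points along the fingers, y is the line along which they close (so a half turn about z gives the same grasp; the last joint's range is limited). The gripper opens to 87 mm and grips with 3 to 60 N. Pads are 19 mm wide; open, the fingers measure 117 mm over their backs; the gripper's body (75 mm by 190 mm) begins 51 mm behind the grasp point.
Start: joints at [-1.429, 0.527, 1.433, -0, 1.181, -0.178], TCP at [0.197, -0.593, 0.405] pointing down, gripper open.
Joint ranges: [-3.08, 3.08], [-0.75, 2.2], [0.22, 2.44], [-1.43, 4.57], [0, 2.65], [-2.85, 2.85]. Speed limits (rad/s): [2.79, 2.79, 3.14, 3.14, 3.14, 3.14].

## Interface

Orientations are given as a unit quaternion [x, y, z, w].
In Python, from rig import bot, capture, get_calibration gives the robot as it stands. Calls block until the motion is done:
- bot.reach(position, orientation): joint-space move of the TCP to a pose.
- bot.servo_line(position, attitude=None, rate=0.15, f_stop=None): straight line of the TCP; attitude=None keeps the orientation; rate is the mean speed in m/s. With f_stop (N) it stops when the force on the tool has changed by that much, and returns True; else False.
- bot.move_j(angles): joint-space move.
- bot.grip(opening, f_grip=None): finger opening in m; f_grip is the grip in N (None keeps the last); returns when the fingers have stopped.
- bot.pause(seconds).
- bot.ik(position, orientation): joint angles nearest the present ones, or None.
- bot.read_state(): the state.
- capture(name): name is "scene" or "top" or "wrist"; returns (picture, depth): 420x560x3 uint8, red, green, blue; 420x560 float32, m along the optical axis (not along the pixel's ray), 0 where there is no reading.
- get_calibration(name): a dict with "mtx" (3x3 intrinsics, pixels), "world_to_cam" (4x4, takes a point from world to camera coordinates); the wrist camera has in their place "mount" (4x4, takes a point from camera to tool coordinates, whose origin is the TCP and whose axes are the flange's). Camera axes: x right, y down, z forward; pixel columns grow to the right and rows downward; lengths in m; the calibration is good to about 2 mm. A picture is of the moment at which its call begins: read the wrist's pose just before it. get_calibration takes no time and is no camera call.
A pose or a line that the arm cannot do raises bot.PlanningError and nothing moves.
- bot.sign_off(): hands the job in; it is judged then, once.
The state is a dict: "time_s": time; "joint_positions": joint angles; "dq": joint speeds; "effort": joint torques, N m; "tool_pos": TCP position; "eef_rot": TCP orientation; "contact_force": force on the tool from outside, world axes, zero at the start; "torque": the same for the moment, N m; "grip_width": finger opening in m; "grasp_force": force on a finger pad.
Only numpy, scipy, OpenCV 4.12 (cv2) and the standard library are available. Lean on these libraries where they do the work, as an engineer would, in place of code of your own. Each camera call takes 0.05 s, during which the arm holds its last target. There are 200 camera calls.

## Task

The buffer's steel flange has dropped onto the bench behind the fixed bar guard, up against the machine's base. Take the hooked rod from its rest, fish for the flange's bore with its point and draw the flange out under the guard into the open, feeling your way with a light touch because the rod is bent, forcing neither guard, flange nor bench and never reaching in with the gripper. Then lay the rod back on its rest and put the flange flat in the empty half of the parts tray, leaving everything else where it is.

Things in the scene. Friction and masses are not known exactly. Their poses are not given: they have to be found in the camera images.
- buffer: Bench buffing machine (blue motor) with a grey bar guard bolted to the bench before its bare arbor; all fixed. Origin: on the bench, middle of the guard's mouth; +y goes in under the guard to the machine, x along the mouth. Guard 240 mm wide, 220 high, barred on top, front and sides; 10 mm posts at x = +-120, y = 0 and 135 mm. Face of the machine's base (26 mm high): y = 145 mm.
- guard_rail (a point): Middle of the guard's lowest front rail, a 10 mm bar along x over the mouth, 90 mm above the bench; below it the mouth is open down to the bench between the two posts. The 12 mm arbor inside is 155 mm up. A push of more than 12 N on guard or machine counts as forcing it.
- flange: Steel flange lying flat, boss up, under the guard: disc 48 mm across, 7 mm thick, with a boss 28 mm across making it 13 mm high in the middle; plain through bore of 14 mm. About 0.1 to 0.18 kg. Origin: centre of its underside. It starts 1 to 6 mm from the base's face: nothing gets behind it, only its bore can be caught. Its ground faces are marked by more than 6 N from the point.
- hook: Hooked rod on the rest. Wooden handle 24 mm wide (x), 36 high, 110 long; origin at the handle's centre, +y along the rod to the point, z up. The 8 mm steel shank leaves the handle's end and runs on at the handle's mid height to y = 220 mm; there a round-ended point goes straight down, its end 42 mm below the handle's axis. About 0.17 kg, balance 50 mm ahead of the origin.
- hook_ferrule (a point): Centre of the handle's front end, 55 mm ahead of the handle's centre, where the shank leaves it. Here the shank has been bent sideways by use: its point, 165 mm on, can stand up to 17 mm to either side (x) of the handle's line, differently each time and not measured. The shank is stiff and keeps its bend.
- rest: Fixed notched wooden rest. Origin: on the bench under the handle's place; the rod lies along +y, handle axis 70 mm up. Two uprights 60 mm wide, 12 thick, 90 high: at y = -42 mm with a 30 mm notch (floor 52 mm up) for the handle, at y = +78 mm with a 16 mm notch (floor 66 mm up) for the shank. Base board 12 mm high. Fingers fit between the uprights.
- tray: Fixed shallow steel tray 125 (x) x 215 (y) x 20 mm high, walls and floor 3 mm, with a divider of full height at y = 0. Origin: centre of its underside. The half at negative y is empty; the other holds a nut and a collar.
- table: The white work table; its top, the bench, is at z = 0. More than 6 N from the rod's point marks it.
- nut: Bystander: dark hexagon nut 25 mm across its corners, 11 mm high, in the tray's +y half.
- collar: Bystander: collar 33 mm across, 14 mm high, in the tray's +y half.
- disc: Bystander: wooden disc of a spinning top, 62 mm across, 8 mm thick.
- dowel: Bystander: wooden dowel 9 mm thick, 120 mm long, lying on the table.
- screwdriver: Bystander: screwdriver lying on the table between the robot and the rest.
- tape: Bystander: tape measure, 62 mm high.
- can: Bystander: drinks can, 122 mm high.
There are look-alikes about, which are no part of the job. Leave any blue or turquoise look-alike of the flange alone.

How it is judged:
By the outcome, as a careful person would: the job done as asked, in the order asked, and still so for the second after the job is handed in, with the robot touching nothing.
It also fails if it takes over 72 s, if anything falls off the work surface, if the arm or the gripper's body presses on something with over 40 N, if the wrist force passes 120 N, or if a joint passes its speed limit or range.

## Working session

There is one attempt and no reset: what is moved stays moved. The work goes in short steps, each a Python script; the robot and the scene stay as the last script left them, time stands still between calls to the robot, and variables do not carry over. Pictures are saved under pics/ and viewed, at most 10 in all, crops included, and the job is handed in when it is done.

```bash
ls; mkdir -p pics
python3 - <<'E'
from rig import bot,capture,get_calibration
import cv2,numpy as np
ims=[]
for n in ("scene","top"):
    p,d=capture(n); np.savez(f"pics/{n}0.npz",p=p,d=d); cv2.imwrite(f"pics/{n}0.png",p[...,::-1])
    c=get_calibration(n); print(n,c["mtx"].tolist(),np.round(np.linalg.inv(c["world_to_cam"]),3).tolist())
print(get_calibration("wrist"), bot.read_state())
E
```

```text
pics
scene [[539.9150266615403, 0.0, 279.1514963778018], [0.0, 539.9150266615403, 207.99955490899296], [0.0, 0.0, 1.0]] [[-0.866, 0.334, -0.372, 1.125], [0.499, 0.608, -0.617, 0.986], [0.02, -0.72, -0.694, 1.226], [0.0, 0.0, 0.0, 1.0]]
top [[430.5298381193105, 0.0, 280.8227494364209], [0.0, 430.5298381193105, 210.81176720295255], [0.0, 0.0, 1.0]] [[0.009, -0.988, 0.153, 0.358], [-1.0, -0.007, 0.009, -0.047], [-0.008, -0.153, -0.988, 1.177], [0.0, 0.0, 0.0, 1.0]]
{'mtx': array([[292.96301086,   0.        , 279.2346705 ],
       [  0.        , 292.96301086, 213.61204176],
       [  0.        ,   0.        ,   1.        ]]), 'mount': array([[ 1.28852524e-03, -9.61344399e-01, -2.75345758e-01,
         7.49236573e-02],
       [ 9.99999141e-01,  1.17301296e-03,  5.84191671e-04,
         9.67114614e-04],
       [-2.38625248e-04, -2.75346274e-01,  9.61345085e-01,
         2.11126657e-02],
       [ 0.00000000e+00,  0.00000000e+00,  0.00000000e+00,
         1.00000000e+00]])} {'time_s': 0.1, 'joint_positions': array([-1.42947612e+00,  5.28368487e-01,  1.43375177e+00, -9.22099679e-06,
        1.18140404e+00, -1.78512774e-01]), 'dq': array([-0.00191256, -0.00256804, -0.00331689,  0.00012949, -0.00024575,
       -0.00044843]), 'effort': array([-6.23429751e-04, -4.40985096e+01, -1.77150357e+01,  6.35422859e-02,
        5.33865974e-02, -2.99493729e-05]), 'tool_pos': array([ 0.19648117, -0.59299481,  0.40387917]), 'eef_rot': array([ 9.87239845e-01,  1.59237421e-01,  1.36968004e-05, -9.65737641e-04]), 'contact_force': array([-0.85733225,  0.453588  , -0.9819585 ]), 'torque': array([0.01429532, 0.01452123, 0.01361822]), 'grasp_force': 0.0, 'grip_width': 0.08728347784652876}
```

View pics/scene0.png

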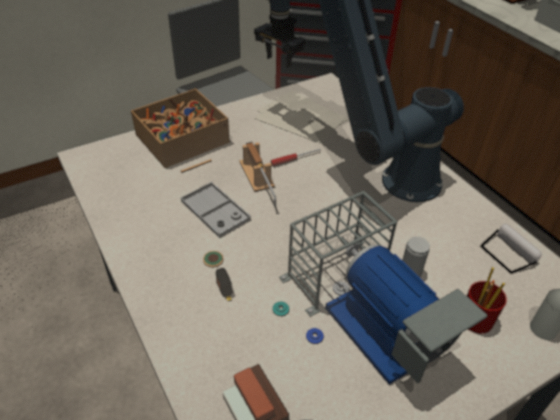

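View pics/top0.png

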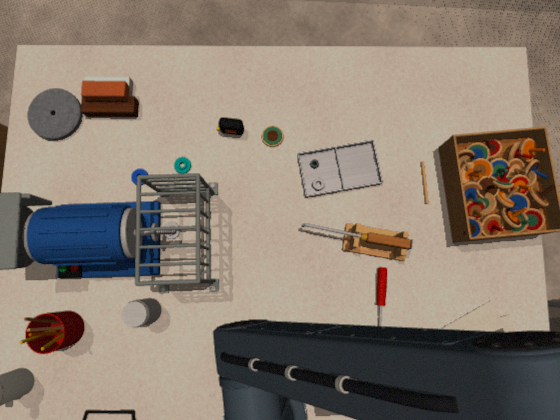

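The scene view shows the guard at about (340,245), the rod on its rest at (258,170) and the tray at (215,208). In the top view the guard is at (135-215,175-290) with its mouth facing right (-y), the handle is at (388,240), the hook point near (303,228) and the tray at (340,168). I'll zoom in.

```bash
cat > h.py <<'E'
import numpy as np,cv2
from rig import bot,capture,get_calibration
from scipy.spatial.transform import Rotation as R
def ray(n,px,z,T=None):
    c=get_calibration(n); M=np.linalg.inv(c["world_to_cam"]) if T is None else T
    px=np.atleast_2d(px).astype(float)
    d=(np.linalg.inv(c["mtx"])@np.c_[px,np.ones(len(px))].T).T@M[:3,:3].T
    o=M[:3,3]; return o+d*((z-o[2])/d[:,2])[:,None]
def wristT():
    s=bot.read_state(); T=np.eye(4); T[:3,:3]=R.from_quat(s["eef_rot"]).as_matrix(); T[:3,3]=s["tool_pos"]
    return T@get_calibration("wrist")["mount"]
def down(yaw):  # tool z down, tool y (closing line) at angle yaw from world x
    y=np.array([np.cos(yaw),np.sin(yaw),0]); z=np.array([0,0,-1.]); return R.from_matrix(np.c_[np.cross(y,z),y,z]).as_quat()
E
python3 - <<'E'
import cv2,numpy as np
t=np.load("pics/top0.npz")["p"][...,::-1]; s=np.load("pics/scene0.npz")["p"][...,::-1]
a=cv2.resize(t[160:300,120:230],None,fx=3.6,fy=3.6,interpolation=2)[:504]
b=cv2.resize(t[130:270,290:420],None,fx=3,fy=3,interpolation=2)
im=np.zeros((600,800,3),np.uint8); im[:504,:396]=a[:504,:396]; im[:420,400:790]=b
cv2.imwrite("pics/c1.png",im)
im=cv2.resize(s[190:310,270:410],None,fx=5,fy=5,interpolation=2); cv2.imwrite("pics/c2.png",im[:600,:800])
from h import *
print("feet",ray("top",[[213,188],[213,287]],0.01)[:,:2])
E
```

```text
feet [[0.60074746 0.15173677]
 [0.33092359 0.14290484]]
```

View pics/c1.png

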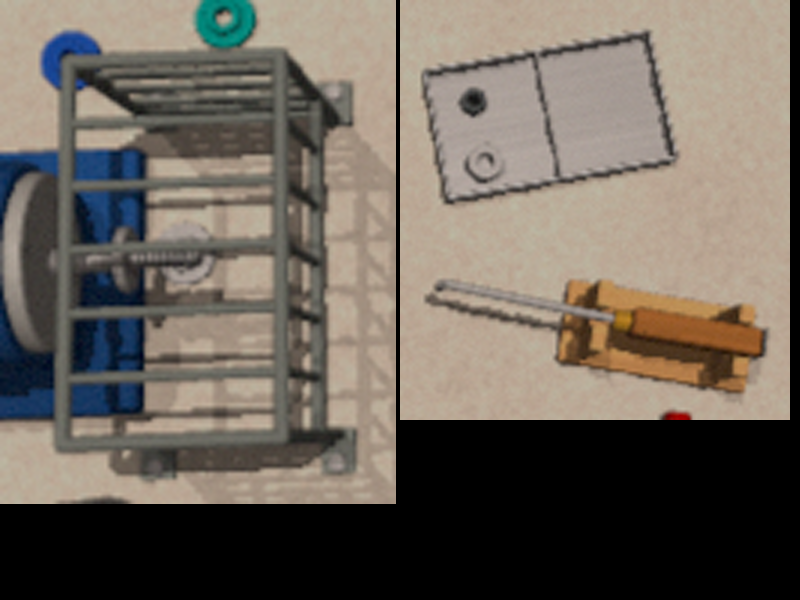

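View pics/c2.png

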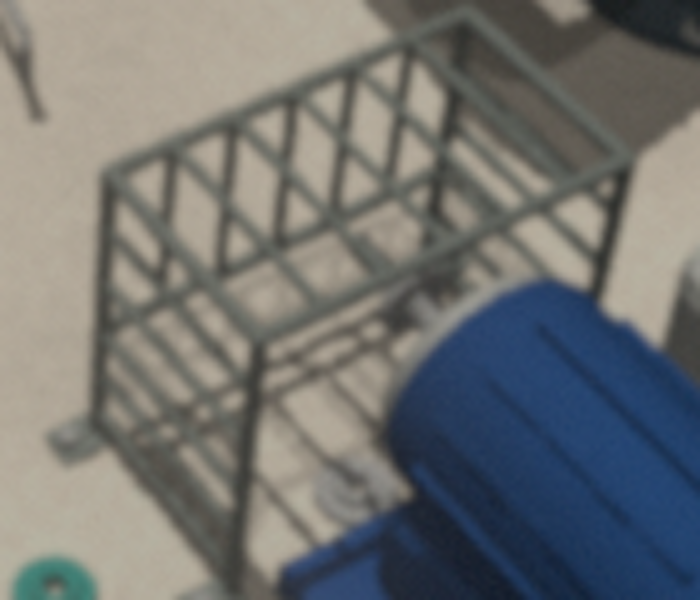

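Run:
```python
from h import *
np.set_printoptions(precision=4,suppress=True)
f=lambda X,Y:(120+X/3.6,160+Y/3.6); g=lambda X,Y:(290+(X-400)/3,130+Y/3)
print("ring",ray("top",[f(280,57),f(283,440),f(68,62),f(65,440)],0.215)[:,:2])
print("flange top",ray("top",[f(187,252)],0.01)[:,:2],"scene",ray("scene",[(339.6,287.2)],0.01)[:,:2])
print("tray",ray("top",[g(424,72),g(648,34),g(674,158),g(447,201),g(537,54),g(558,178)],0.02)[:,:2])
# handle and shank by colour
d=np.load("pics/top0.npz"); p=d["p"]; dep=d["d"]
hsv=cv2.cvtColor(p,cv2.COLOR_RGB2HSV)
print("tip,shank start",ray("top",[g(440,286),g(612,318)],0.07)[:,:2])
sub=hsv[225:260,360:415]; 
m=((hsv[...,1]>150)&(hsv[...,0]<20)).astype(np.uint8); m[:225]=0;m[260:]=0;m[:,:355]=0;m[:,418:]=0
n,l,st,c=cv2.connectedComponentsWithStats(m); i=1+st[1:,4].argmax(); print(st[i],c[i])
r=cv2.minAreaRect(np.argwhere(l==i)[:,::-1].astype(np.float32)); b=cv2.boxPoints(r); print(r); print(ray("top",b,0.088)[:,:2])
# depth
for q in [(390,241),(340,231),(304,226)]:
    print(q,dep[q[1]-1:q[1]+2,q[0]-1:q[0]+2].round(3).tolist())
print(bot.ik(ray("top",[(340,232)],0.4)[0],down(0)))
```

```text
ring [[0.5863 0.1527]
 [0.3458 0.1417]
 [0.5821 0.2878]
 [0.3446 0.2756]]
flange top [[0.4831 0.2601]] scene [[0.4845 0.2658]]
tray [[ 0.6965 -0.0829]
 [ 0.7343 -0.2906]
 [ 0.6168 -0.3115]
 [ 0.5754 -0.1041]
 [ 0.7144 -0.1875]
 [ 0.5975 -0.2053]]
tip,shank start [[ 0.4914 -0.0956]
 [ 0.4649 -0.2432]]
[359 232  52  28 778] [385.0308 242.9589]
((384.4682922363281, 245.5146484375), (51.06882095336914, 26.112253189086914), 1.7899105548858643)
[[ 0.4083 -0.2336]
 [ 0.4742 -0.2369]
 [ 0.4712 -0.3659]
 [ 0.4054 -0.3614]]
(390, 241) [[1.0870000123977661, 1.0880000591278076, 1.0870000123977661], [1.0889999866485596, 1.0829999446868896, 1.0880000591278076], [1.0839999914169312, 1.0850000381469727, 1.0859999656677246]]
(340, 231) [[1.1080000400543213, 1.1059999465942383, 1.1089999675750732], [1.1069999933242798, 1.1089999675750732, 1.1059999465942383], [1.1039999723434448, 1.1039999723434448, 1.1050000190734863]]
(304, 226) [[1.1150000095367432, 1.1119999885559082, 1.1119999885559082], [1.1349999904632568, 1.1779999732971191, 1.184999942779541], [1.180999994277954, 1.180999994277954, 1.1790000200271606]]
[-0.5648  0.3192  1.8283 -0.      0.9941 -0.5648]
```

The c1 crop shows the flange through the guard's top bars, at crop (187,252), right of the arbor. The tray's empty half is on the right, and the shank runs from (612,318) to its tip at (440,286). In c2 the flange is at (348,487), beside the base. Next are wrist looks at the rod, and at the flange through the guard's front.

Run:
```python
from h import *
bot.reach([0.47,-0.21,0.36],down(0.15)); bot.pause(0.2)
T=wristT(); p,d=capture("wrist"); np.savez("pics/w1.npz",p=p,T=T,d=d)
q=None
for yaw in (2.85,2.75,2.65):
    for z in (0.34,0.38):
        if q is None:
            q=bot.ik([0.484,0.06,z],down(yaw))
            if q is not None: print(yaw,z,q); bot.move_j(q)
bot.pause(.2)
T=wristT(); p2,d2=capture("wrist"); np.savez("pics/w2.npz",p=p2,T=T,d=d2)
print(bot.read_state()["time_s"])
im=np.zeros((600,800,3),np.uint8); im[:300,:400]=cv2.resize(p,(400,300),interpolation=3)[...,::-1]
cv2.imwrite("pics/w1.png",p[...,::-1]); cv2.imwrite("pics/w2.png",p2[...,::-1])
```

```text
2.65 0.34 [-1.06271174e-01  4.43742897e-01  1.83767552e+00 -4.44089210e-16
  8.60174239e-01 -2.75627117e+00]
4.0417
```

View pics/w1.png

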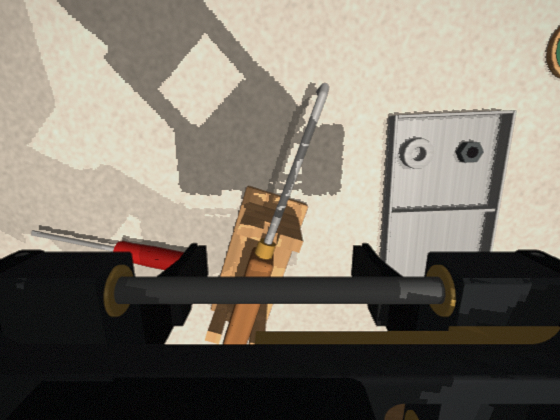

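View pics/w2.png

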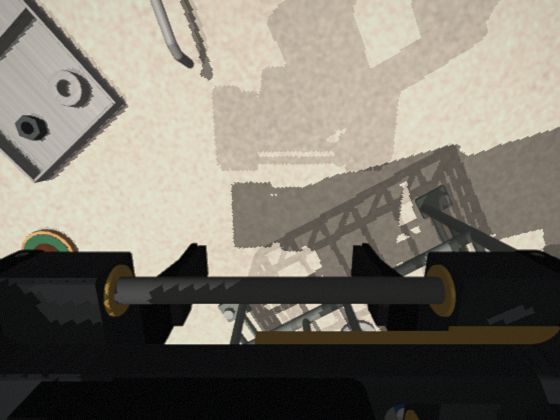

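w1 shows the rod pointing up the picture: shank end at (323,90), ferrule at (268,242), handle running down to (239,340). In w2 the gripper hides the guard, so it's no use for the flange. I'll compute the rod's direction and take a tilted look under the guard.

Run:
```python
from h import *
np.set_printoptions(precision=4,suppress=True)
w=np.load("pics/w1.npz"); T=w["T"]; p=w["p"]
hsv=cv2.cvtColor(p,cv2.COLOR_RGB2HSV)
for r in (255,262,268,325,332):
    print(r,[(c,*hsv[r,c].tolist()) for c in range(215,290,4)])
print("w1 tip,ferr,shank(286,195)",ray("wrist",[(322,90),(268,243),(286,195)],0.07,T)[:,:2])
g=lambda X,Y:(290+(X-400)/3,130+Y/3)
print("top handle front/rear",ray("top",[g(635,322),g(760,342)],0.088)[:,:2])
print("rest ends", ray("top",[g(576,280),g(757,308),g(745,391),g(558,360)],0.012)[:,:2])
def tilt(a,yaw=0):
    return (R.from_rotvec([a,0,0])*R.from_quat(down(yaw))).as_quat()
best=None
for a in (1.0,.9,.8,.7):
  for yaw in (0,.3,-.3):
    for x in (.484,.46,.51):
        z=np.array([0,np.sin(a),-np.cos(a)]); xx=np.array([0,np.cos(a),np.sin(a)])
        cam=np.array([x,-0.06,0.22 if a>.85 else .3])
        t=cam-.075*xx-.021*z
        q=bot.ik(t,tilt(a,yaw))
        if q is not None and best is None: best=(a,yaw,x); Q=q
print(best)
if best:
    print(Q)
    bot.move_j(Q); bot.pause(.2); T=wristT(); p,d=capture("wrist"); np.savez("pics/w3.npz",p=p,T=T,d=d); cv2.imwrite("pics/w3.png",p[...,::-1])
    c=T[:3,3]; print(c)
```

```text
255 [(215, 17, 40, 199), (219, 18, 40, 193), (223, 18, 40, 197), (227, 15, 132, 170), (231, 15, 129, 180), (235, 15, 126, 190), (239, 15, 128, 205), (243, 15, 122, 92), (247, 15, 130, 92), (251, 14, 168, 53), (255, 14, 167, 67), (259, 19, 168, 187), (263, 19, 168, 206), (267, 19, 171, 201), (271, 18, 172, 153), (275, 15, 129, 206), (279, 15, 129, 204), (283, 15, 128, 204), (287, 15, 128, 209)]
262 [(215, 17, 40, 203), (219, 17, 42, 194), (223, 17, 43, 177), (227, 15, 127, 186), (231, 15, 129, 182), (235, 15, 128, 216), (239, 15, 130, 180), (243, 15, 126, 91), (247, 15, 129, 81), (251, 13, 158, 144), (255, 13, 159, 151), (259, 13, 161, 135), (263, 13, 162, 110), (267, 14, 163, 72), (271, 14, 158, 66), (275, 15, 128, 205), (279, 15, 130, 206), (283, 15, 129, 208), (287, 15, 106, 190)]
268 [(215, 18, 40, 197), (219, 17, 40, 199), (223, 15, 133, 167), (227, 15, 130, 181), (231, 15, 128, 221), (235, 15, 129, 202), (239, 15, 130, 92), (243, 15, 125, 92), (247, 14, 165, 85), (251, 13, 159, 170), (255, 13, 157, 174), (259, 13, 160, 179), (263, 13, 159, 184), (267, 13, 157, 190), (271, 14, 16
[... 499 characters left out ...]
32, 116), (219, 14, 129, 87), (223, 17, 39, 226), (227, 13, 165, 105), (231, 13, 160, 177), (235, 14, 160, 177), (239, 13, 161, 169), (243, 13, 160, 179), (247, 13, 159, 181), (251, 14, 140, 80), (255, 17, 134, 80), (259, 20, 157, 65), (263, 20, 163, 64), (267, 18, 149, 65), (271, 19, 151, 66), (275, 19, 152, 67), (279, 18, 151, 66), (283, 19, 143, 64), (287, 19, 151, 64)]
w1 tip,ferr,shank(286,195) [[ 0.4898 -0.0999]
 [ 0.4637 -0.245 ]
 [ 0.4737 -0.1948]]
top handle front/rear [[ 0.46   -0.2593]
 [ 0.444  -0.3638]]
rest ends [[ 0.5049 -0.2215]
 [ 0.4806 -0.3844]
 [ 0.406  -0.371 ]
 [ 0.4323 -0.2042]]
(1.0, 0, 0.484)
[-0.6399  0.9026  1.8099  0.7805  1.2846 -1.2155]
[ 0.4841 -0.061   0.2202]
```

View pics/w3.png

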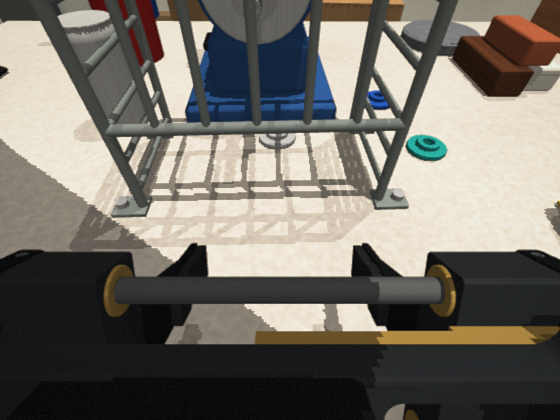

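w3 shows the flange behind the low rail: disc spanning columns 259-295, front edge at about row 148, mouth posts at (138,207) and (390,203). I'll convert these, then grasp the rod.

Run:
```python
from h import *
np.set_printoptions(precision=4,suppress=True)
w=np.load("pics/w3.npz"); T=w["T"]
e=ray("wrist",[(277,148.5)],0.0,T)[0]; c=T[:3,3]; u=(e-c)[:2]/np.linalg.norm((e-c)[:2])
print("flange centre w3",e[:2]+.024*u)
print("posts w3",ray("wrist",[(138,204),(388,199)],0.004,T)[:,:2])
print("disc sides",ray("wrist",[(258.5,139),(295.5,139)],0.006,T)[:,:2])
qd=down(-.152); g=np.array([0.4563,-0.2863,0.07])
f=lambda z:[g[0],g[1],z+.164]
bot.reach(f(.17),qd); bot.servo_line(f(.07),rate=.12)
w0=bot.read_state()["contact_force"]
bot.grip(0.0,45); s=bot.read_state(); print("grip",s["grip_width"],s["grasp_force"],s["contact_force"]-w0)
bot.servo_line(f(.17),rate=.1); bot.pause(.2)
s=bot.read_state(); print(s["tool_pos"],s["eef_rot"],s["contact_force"],s["torque"],s["time_s"],s["grip_width"])
for n in ("scene","top"):
    p,d=capture(n); np.savez(f"pics/{n}1.npz",p=p,d=d); cv2.imwrite(f"pics/{n}1.png",p[...,::-1])
W=lambda P,n:(lambda c:(lambda q:(c["mtx"]@q)[:2]/q[2])((c["world_to_cam"]@np.r_[P,1])[:3]))(get_calibration(n))
tip=np.array([g[0]+.195*.152+.0055,g[1]+.195*.988,.17]); ims=[]
for n in ("scene","top"):
    x,y=W(tip,n); x,y=int(x)-40,int(y)-35; print(n,x,y,W(tip,n)); p=np.load(f"pics/{n}1.npz")["p"][...,::-1]; ims.append(cv2.resize(p[y:y+70,x:x+80],None,fx=5,fy=5,interpolation=2))
cv2.imwrite("pics/tip.png",np.hstack(ims))
```

```text
flange centre w3 [0.4802 0.264 ]
posts w3 [[0.3407 0.1413]
 [0.5952 0.1492]]
disc sides [[0.4572 0.2514]
 [0.5036 0.2516]]
grip 0.023086090522268274 44.989717584103346 [-0.7283  0.3763 -0.7314]
[ 0.4562 -0.2862  0.3333] [ 0.7588  0.6514 -0.0001 -0.0007] [-0.0007  0.0183 -1.4235] [-0.0864 -0.0797 -0.0148] 10.2583 0.023654841135349557
scene 235 137 [275.3762 172.422 ]
top 264 185 [304.3635 220.2666]
```

View pics/tip.png

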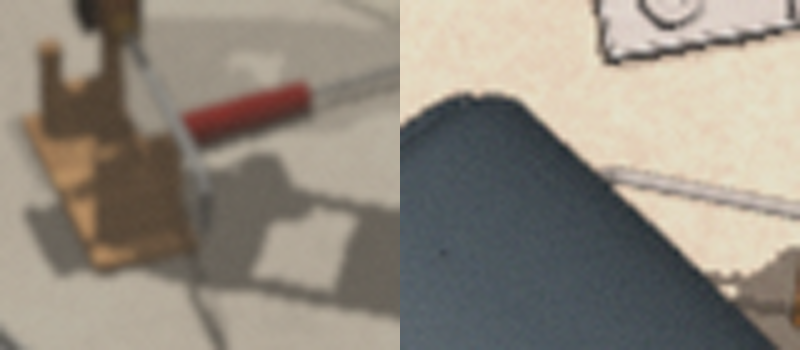

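The hook tip matches the prediction to 1-2 px, at top (306,220) and scene (276,174), so the bend is about +5 mm. Now I'll move in under the rail, above the flange, and check from the scene camera.

```bash
cat >> h.py <<'E'
PSI=.046; U=np.array([-np.sin(PSI),np.cos(PSI)]); RR=np.array([np.cos(PSI),np.sin(PSI)])
L,S=.1915,.0053
def tcp(xy,ztip): # TCP for hook point end at xy, ztip
    g=np.asarray(xy)-L*U-S*RR; return [g[0],g[1],ztip+.042+.164]
def tipnow():
    t=bot.read_state()["tool_pos"]; return np.r_[t[:2]+L*U+S*RR,t[2]-.206]
W=lambda P,n:(lambda c:(lambda q:(c["mtx"]@q)[:2]/q[2])((c["world_to_cam"]@np.r_[P,1])[:3]))(get_calibration(n))
E
python3 - <<'E'
from h import *
np.set_printoptions(precision=4,suppress=True)
F=np.array([.482,.264])
bot.reach(tcp(F-.19*U,.06),down(PSI)); bot.servo_line(tcp(F-.19*U,.020),rate=.12)
print(bot.servo_line(tcp(F-.012*U,.020),rate=.08,f_stop=4)); bot.pause(.2)
s=bot.read_state(); print(tipnow(),s["contact_force"],s["time_s"])
ims=[]
for n in ("scene","top"):
    p,d=capture(n); x,y=W([.482,.255,.02],n); print(n,x,y,"tip exp",W([*(F-.012*U),.02],n)); x,y=int(x)-40,int(y)-35; print(x,y)
    ims.append(cv2.resize(p[y:y+70,x:x+80,::-1],None,fx=5,fy=5,interpolation=2))
cv2.imwrite("pics/in.png",np.hstack(ims))
E
```

```text
False
[0.4826 0.2518 0.02  ] [-0.4583  0.1548 -1.5043] 14.1833
scene 338.48500413715897 281.99642862797344 tip exp [337.7258 281.3403]
298 246
top 172.84128338613723 230.00737247702585 tip exp [173.9527 229.813 ]
132 195
```

View pics/in.png

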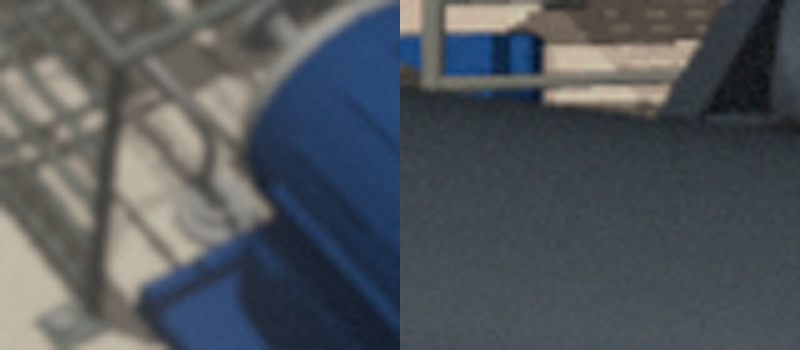

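In the scene crop the rod's end is at crop (208,180), just in front of and above the flange, whose centre is near (215,212). I'll spend the last picture on a contrast-stretched zoom of the earlier frames to pin down the bore.

Run:
```python
import numpy as np,cv2
a=(np.load("pics/scene0.npz")["p"].astype(float)+np.load("pics/scene1.npz")["p"])/2
t=(np.load("pics/top0.npz")["p"].astype(float))
w=np.load("pics/w3.npz")["p"].astype(float)
def z(im,x0,y0,x1,y1,k):
    c=im[y0:y1,x0:x1].mean(2); c=np.clip((c-c.min())/(c.max()-c.min())*255,0,255).astype(np.uint8); return cv2.resize(c,None,fx=k,fy=k,interpolation=cv2.INTER_CUBIC)
im=np.zeros((600,800),np.uint8)
A=z(a,325,272,357,302,12); im[:A.shape[0],:A.shape[1]]=A   # 384x360
B=z(t,155,214,187,246,12); im[:B.shape[0],400:400+B.shape[1]]=B
C=z(w,247,122,307,152,6); im[400:400+C.shape[0],:C.shape[1]]=C
cv2.imwrite("pics/zoom.png",im)
```

```text
(no output)
```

View pics/zoom.png

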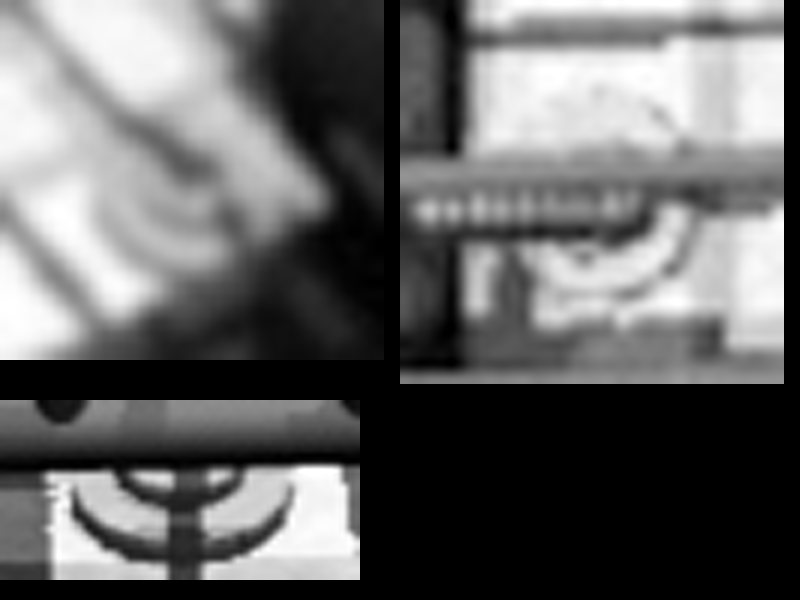

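The zoom gives consistent flange centres: top at about px (171,230), w3 at column 277, scene at about px (342,285). That puts it near (0.481,0.263). I'll probe lightly around that point.

Run:
```python
from h import *
np.set_printoptions(precision=4,suppress=True)
print(ray("top",[(170.9,229.75)],.006)[:,:2],ray("scene",[(342.3,285.2)],.007)[:,:2])
F=np.array([.481,.263]); found=False
offs=[(0,0)]+[(3.2*np.cos(a),3.2*np.sin(a)) for a in np.arange(6)*np.pi/3]+[(6*np.cos(a),6*np.sin(a)) for a in np.arange(10)*np.pi/5]
for o in offs:
    P=F+np.array(o)/1000
    t=tipnow(); bot.servo_line(tcp(P,.017),rate=.05)
    bot.pause(.1); hit=bot.servo_line(tcp(P,.0035),rate=.02,f_stop=2.0)
    t=tipnow(); s=bot.read_state(); print(o,hit,t,s["contact_force"],round(s["time_s"],2))
    if t[2]<.0055: found=True; break
    if s["time_s"]>30: break
print(found)
if not found: bot.servo_line(tcp(t[:2],.017),rate=.05)
```

```text
[[0.4842 0.264 ]] [[0.4721 0.2619]]
(0, 0) False [0.481  0.263  0.0035] [ 0.2743 -0.8073 -2.0863] 15.59
True
```

The point went in on the first try. Drawing the flange out.

Run:
```python
from h import *
np.set_printoptions(precision=4,suppress=True)
P0=np.array([.481,.263])
for k,(P,r) in enumerate([(P0-.02*U,.03),(P0-.15*U,.07),(np.array([.53,.06]),.07)]):
    h=bot.servo_line(tcp(P,.0035),rate=r,f_stop=5); s=bot.read_state(); print(h,tipnow(),s["contact_force"],s["time_s"])
    if h: break
bot.pause(.2)
p,d=capture("scene"); np.savez("pics/scene2.npz",p=p,d=d)
c=W([.53,.055,.01],"scene"); print(c)
x,y=c.astype(int); sub=p[y-16:y+17,x-20:x+21]; hs=cv2.cvtColor(sub,cv2.COLOR_RGB2HSV)
m=(hs[...,1]<28)
for r in m: print("".join("#" if v else "." for v in r))
```

```text
False [0.4819 0.2429 0.0035] [-0.0521  0.4902 -1.245 ] 16.4083
False [0.4879 0.1134 0.0035] [-0.4224 -0.4434 -2.1764] 18.4167
False [0.5298 0.0603 0.0035] [-0.3347  0.785  -1.7996] 19.5333
[287.7704 244.4985]
.............#####.....########....##....
..............####......########.........
..............####......#...#####...#....
................###.....#....#####.......
................####....##....#######....
.................####...#......######....
..................####..##......#####....
...................######........####....
....................######........####...
.....................######........####..
.....................#######.......#####.
......................#######.......####.
......................##...###......#####
.......................##...###......####
.......................##.....##.......##
...................#############........#
..................###########..#####....#
.................#############..####....#
................###############..###...##
................###############...#######
................###############...#######
................###############..########
................########################.
.................#######################.
.................################.....###
...................##############......##
.....................############.......#
......................#####...####.......
......................####.....####......
......................####......###......
......................#####......###.....
......................######......###....
......................#######......###...
```

The flange followed the rod: the grey blob sits around the tip in the open. Now I'll lift out and lay the rod back.

Run:
```python
from h import *
np.set_printoptions(precision=4,suppress=True)
t=tipnow()[:2]
print(bot.servo_line(tcp(t+.002*U,.0035),rate=.03,f_stop=4))
print(bot.servo_line(tcp(t+.002*U,.03),rate=.05,f_stop=4)); bot.servo_line(tcp(t,.15),rate=.15)
g=np.array([0.4563,-0.2863]); f=lambda z:[g[0],g[1],z+.164]
bot.reach(f(.19),down(-.152)); bot.servo_line(f(.10),rate=.12)
h=bot.servo_line(f(.0705),rate=.04,f_stop=5); s=bot.read_state(); print(h,s["tool_pos"]-[0,0,.164],s["contact_force"],s["time_s"])
if not h or s["tool_pos"][2]<.238:
    bot.grip(.04,10); bot.grip(.087); bot.servo_line(f(.17),rate=.15)
    # look at flange
    bot.reach([.53,-.01,.36],down(0)); bot.pause(.2)
    T=wristT(); p,d=capture("wrist"); np.savez("pics/w4.npz",p=p,T=T,d=d); cv2.imwrite("pics/w4.png",p[...,::-1])
    gr=cv2.cvtColor(p,cv2.COLOR_RGB2HSV); 
    C=np.linalg.inv(T); q=(C@[.53,.058,.007,1])[:3]; K=get_calibration("wrist")["mtx"]; x,y=((K@q)[:2]/q[2]).astype(int); print("exp px",x,y,bot.read_state()["time_s"])
    sub=p[y-40:y+41,x-40:x+41]; m=cv2.cvtColor(sub,cv2.COLOR_RGB2HSV)[...,1]<28
    for r in m[::2]: print("".join("#" if v else "." for v in r))
```

```text
False
False
True [ 0.4561 -0.2862  0.0699] [0.3365 0.3849 4.9173] 24.0417
exp px 279 134 27.875
.................................................................................
.................................................................................
.................................................................................
....................................................#............................
.................................................................................
.................................................................................
.................................................................................
................................#################................................
.............................#######################.............................
..........................#############################..........................
........................#################################........................
......................####################################.......................
....................
[... 1657 characters left out ...]
............................................
.................................................................................
.................................................................................
...............................................##................................
...............................................#.................................
.................................................................................
.................................................................................
.................................................................................
.................................................................................
```

```bash
python3 - <<'E'
from h import *
np.set_printoptions(precision=4,suppress=True)
T=np.load("pics/w4.npz")["T"]; c=ray("wrist",[(279.3,129.4)],.0125,T)[0][:2]; print("flange",c)
bot.grip(.075); q=down(0)
bot.reach([*c,.27],q); bot.servo_line([*c,.215],rate=.12)
h=bot.servo_line([*c,.1845],rate=.04,f_stop=4); print(h)
bot.grip(0.0,20); s=bot.read_state(); print(s["grip_width"],s["grasp_force"],s["tool_pos"],s["contact_force"])
bot.servo_line([*c,.28],rate=.12); s=bot.read_state(); print(s["grip_width"],s["grasp_force"],s["contact_force"],s["time_s"])
if .04<s["grip_width"]<.052:
    D=np.array([.666,-.2495])
    bot.reach([*D,.28],down(.188)); bot.servo_line([*D,.215],rate=.12); bot.pause(.1)
    h=bot.servo_line([*D,.186],rate=.03,f_stop=2.5); s=bot.read_state(); print(h,s["tool_pos"],s["contact_force"])
    bot.grip(.065); bot.servo_line([*D,.30],rate=.15)
    bot.reach([.45,-.42,.42],down(-.5)); bot.pause(.3)
    for n in ("scene","top"):
        p,d=capture(n); np.savez(f"pics/{n}3.npz",p=p,d=d)
    print(bot.read_state()["time_s"], bot.read_state()["grip_width"])
E
python3 - <<'E'
from h import *
np.set_printoptions(precision=4,suppress=True)
for n in ("top","scene"):
    a=np.load(f"pics/{n}0.npz")["p"].astype(int); b=np.load(f"pics/{n}3.npz")["p"].astype(int)
    m=(np.abs(a-b).max(2)>45).astype(np.uint8)
    k,l,st,c=cv2.connectedComponentsWithStats(m); print(n,[(x.tolist()) for x in st[1:] if x[4]>14])
def grey(n,x0,y0,x1,y1):
    p=np.load(f"pics/{n}3.npz")["p"][y0:y1,x0:x1].mean(2)
    for r in p: print(" ".join("%3d"%v for v in r))
x,y=W([.666,-.2495,.01],"top").astype(int); print(x,y); grey("top",x-13,y-12,x+14,y+13)
E
```

```text
flange [0.53   0.0632]
False
0.04602010852811061 20.000054338015616 [0.53   0.0632 0.1846] [ 0.6562 -0.0806  1.767 ]
0.04684428609742197 19.999846969731152 [ 0.3821 -0.7197 -2.4048] 32.05
True [ 0.6658 -0.2494  0.1876] [0.1194 0.3731 4.957 ]
38.0833 0.06474597084782267
top [[158, 170, 402, 250, 41652], [168, 221, 12, 6, 34], [164, 232, 16, 8, 60], [389, 238, 16, 8, 73], [248, 358, 12, 13, 65], [284, 366, 77, 54, 2031], [247, 390, 17, 23, 99]]
scene [[208, 0, 62, 100, 1724], [385, 11, 6, 6, 22], [254, 19, 24, 39, 444], [367, 35, 8, 5, 27], [399, 53, 7, 6, 24], [378, 76, 7, 5, 22], [269, 79, 118, 99, 3764], [218, 80, 11, 19, 79], [416, 106, 9, 15, 58], [400, 111, 7, 7, 19], [260, 151, 22, 13, 177], [229, 153, 14, 12, 147], [387, 158, 6, 7, 32], [272, 162, 76, 38, 862], [444, 175, 12, 13, 99], [369, 180, 10, 9, 47], [374, 192, 27, 19, 307], [395, 198, 44, 41, 1029], [344, 201, 6, 7, 27], [351, 203, 8, 13, 62], [335, 207, 4, 7, 18], [340, 207, 9, 12, 77], [350, 216, 7, 6, 28], [360, 218, 9, 7, 25], [370, 221, 10, 7, 24], [338, 283, 8, 9, 31]]
357 166
183 180 178 179 179 180 180 180 179 1
[... 1962 characters left out ...]
 190 190 192 165 137 159 176 179 181 183 183 181 181
186 187 186 187 187 184 183 168 119  97 118 139 148 164 158 147 135 144 145 173 184 183 182 182 183 184 186
185 184 183 180 183 184 180 181 169 163 121 131 137 138 146 148 157 174 177 182 186 183 188 188 187 185 184
184 183 184 183 184 185 186 185 183 184 172 174 172 175 178 181 186 191 188 190 189 187 187 184 187 184 182
186 188 186 189 188 187 187 187 187 187 190 188 191 189 192 188 189 188 185 185 185 184 183 182 184 186 182
188 189 187 188 189 194 189 191 191 192 192 187 188 188 186 185 185 184 185 183 185 182 185 184 185 181 185
190 194 194 194 191 192 191 191 188 188 189 187 183 188 184 186 185 186 183 186 187 186 185 183 184 184 184
```

The flange is in the tray. I'll return to the start pose so an image difference shows whether anything else moved.

Run:
```python
from h import *
np.set_printoptions(precision=4,suppress=True)
bot.grip(.087); bot.move_j([-1.42947612,.5283685,1.4337518,0,1.181404,-.1785128]); bot.pause(.4)
for n in ("scene","top"):
    p,d=capture(n); b=p.astype(int); a=np.load(f"pics/{n}0.npz")["p"].astype(int)
    m=(np.abs(a-b).max(2)>35).astype(np.uint8)
    k,l,st,c=cv2.connectedComponentsWithStats(m); print(n,[x.tolist() for x in st[1:] if x[4]>5])
print(bot.read_state()["time_s"])
```

```text
scene [[205, 198, 3, 2, 6], [338, 282, 11, 11, 53], [333, 287, 9, 9, 48]]
top [[356, 163, 5, 4, 12], [348, 164, 10, 11, 19], [352, 164, 9, 7, 16], [169, 231, 11, 8, 21], [168, 234, 6, 3, 12]]
40.4667
```

Only the flange's old and new places differ, so the rod is back as it was. Handing in.

```bash
python3 -c "
from rig import bot
print(bot.sign_off())"
```

```text
the job is handed in; nothing more can be done
None
```

The job is handed in at about 40 s: the flange was hooked by its bore, drawn out under the guard and laid flat in the tray's empty half, the rod is back on its rest, and before/after pictures show nothing else moved.

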